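# Clear the canister, lift the attachment box's lid and hold it level

## Task

I want to get at the attachments in the white box, but the glass canister is standing on its lid: lift the canister off by its handle and stand it upright and wholly on the round cork mat, setting it down gently, not dropping it, and let go of it. Then lift the box's wooden lid by its bar handle straight up until it is about 10 cm above the box, level and still over the box, and finish while holding it there - do not put it down or let go. Leave everything else on the counter where it is, and do not tip the canister or the lid on the way.

Things in the scene. Friction and masses are not known exactly. Their poses are not given: they have to be found in the camera images.
- canister_mid (a point): Middle (on the axis, 76 mm above the foot) of the glass spring-clip canister with steel lid, 96 mm across, 152 mm high, loose, standing on the box's lid at the end nearer the robot. A flat steel bar handle arches over its top: bar 72 mm long along y, 14 mm wide (x), 12 mm high, its centre 70 mm above this point, 28 mm free under it. z up.
- lid_grip (a point): Centre of the flat steel bar handle in the middle of the box's lid, above its centre of mass. Bar 96 mm long along the lid's y, 14 mm wide (x), 12 mm high, on two end posts, 28 mm free under it. 34 mm above the board's upper face, 46 mm above the box's rim while closed. Axes are the lid's, z up.
- box: White painted open box, 280 (x) by 180 (y) by 75 mm high, walls 8 mm, fixed to the counter, on the left or on the right of the cork mat. Origin: centre of its underside on the counter.
- mat: Round cork mat, 180 mm across, 6 mm thick, fixed flat on the counter between the box and the bowl. Origin: centre of its underside, on the counter.
- canister: The same canister, about 0.5 kg. Origin: centre of its foot.
- lid: The same lid: dark wooden board, 284 (x) by 184 (y) by 12 mm, about 0.5 kg, lying loose on the box's rim; a locating block beneath dips 8 mm into the box, 12 mm free all round. Origin: centre of the board's lower face, 46 mm below the bar's centre.
- bowl: Stainless steel mixing bowl, 210 mm across the rim, 120 mm high, on the other side of the mat from the box. Bystander. Origin: centre of its foot.
- shaker: Small steel shaker, 42 mm across, 80 mm high, just beyond the mat. Bystander. Origin: centre of its foot.
Things that resemble listed ones, but are neither listed nor needed, are in the scene too. What is shaped like the canister but blue or red is not meant. Several things have the shape of the mat; the one meant has the colours described above.

How it is judged (in metres and radians):
On the way, in this order (a step that is already met when the one before it is completed fails the run):
1. the canister is lifted clear of the lid (contact force between canister and lid below 0.05 N and contact force between canister and the fingers above 1 N and z of canister_mid in the frame of box above 0.175 m), for 0.1 s.
2. the canister stands upright on the cork mat, released, with the lid still on the box (horizontal distance between canister_mid and mat below 0.045 m and angle between canister_mid's own z axis and vertical below 0.1 rad and z of canister_mid in the frame of mat between 0.075 and 0.09 m and contact force between canister and the fingers below 0.05 N and linear speed of canister below 0.03 m/s and z of lid_grip in the frame of box below 0.13 m), for 0.2 s.
3. the lid is held level and still above the box (z of lid_grip in the frame of box between 0.181 and 0.261 m and horizontal distance between lid_grip and box below 0.05 m and angle between lid_grip's own z axis and vertical below 0.1 rad and linear speed of lid below 0.03 m/s and angular speed of lid below 0.15 rad/s and contact force between lid and the fingers above 1 N and contact force between lid and box below 0.05 N and contact force between lid and canister below 0.05 N), for 0.3 s.
At the end, for the whole second after the job is handed in: The canister stands upright (within 0.1 rad), at rest and released on the cork mat, its centre within 45 mm of the mat's; the fingers hold the lid 60 to 140 mm above its closed height, within 50 mm sideways of the box's centre, level within 0.1 rad, at rest, touching neither box nor canister (all of step 3 and horizontal distance between canister_mid and mat below 0.045 m and angle between canister_mid's own z axis and vertical below 0.1 rad and z of canister_mid in the frame of mat between 0.075 and 0.09 m and contact force between canister and the fingers below 0.05 N and linear speed of canister below 0.03 m/s); the arm keeps its last pose, push and grip.
It fails at once if the canister is tipped over 0.5 rad (angle between canister_mid's own z axis and vertical above 0.5 rad).
It fails at once if the canister is dropped (falls faster than 0.5 m/s out of the fingers) (linear speed of canister above 0.5 m/s and contact force between canister and the fingers below 0.01 N).
It fails at once if the lid is tipped over 0.4 rad (angle between lid_grip's own z axis and vertical above 0.4 rad).
It fails at once if the bowl, spatula, beater, jar, mug or shaker is moved by more than 30 mm (distance of any of bowl, spatula, beater, jar, mug, shaker from where it was at the start of the episode above 0.03 m).
It also fails if it takes over 58 s, if anything falls off the work surface, if the arm or the gripper's body presses on something with over 40 N, if the wrist force passes 120 N, or if a joint passes its speed limit or range.

## Robot

A 6-joint arm with a two-finger parallel gripper is mounted at the origin on the work surface. World frame = base frame: x ahead of the robot, y to its left, z up, the work surface at z = 0. Lengths are in m, angles in degrees, forces in N, time in s.
With the tool pointing down it reaches from about 0.35 to 0.85 m from the base axis. Payload 8.1 kg.
Tool frame: the origin (TCP) lies midway between the tips of the shut fingers; the grasp point (between the pads) lies 19 mm behind it; z points along the fingers, y is the direction in which the jaws open and shut (so a half turn about z gives the same grasp; the last joint's range is limited). The gripper opens to 85 mm and grips with 20 to 120 N. Pads are 22 mm wide; open, the fingers measure 114 mm over their backs; the gripper's body (76 mm by 85 mm) begins 54 mm behind the grasp point. The pads swing forward as they close: fully open they stand 13 mm farther back than shut.
Start: joints at [68.388, 7.471, 85.268, -0, 87.261, -4.893], TCP at [0.173, 0.575, 0.231] pointing down, gripper open.
Joint ranges: [-169.43, 169.43], [-51.17, 129.36], [1.28, 143.12], [-76.62, 256.62], [0, 156.53], [-152.29, 152.29]. Speed limits (degrees/s): [136.94, 136.94, 159.86, 180, 180, 180].

## Interface

Orientations are given as a 3x3 rotation matrix whose columns are the frame's x, y, z axes.
In Python, from plant import monitor, optics, robot gives the robot as it stands.
- The arm moves only by the tool arm_command, never from a script. Its argument "rows" is a list of rows, each an object of numbers: "x", "y", "z": the shift along the tool's x, y, z in mm; "rx", "ry", "rz": the turn, a rotation vector about the tool's x, y, z in rad. A call has 1 to 12 rows; each row shifts and turns the pose as measured when the row begins, along the tool's axes as they then stand; what a row does not reach is not made up. A row lasts 1/12 s, in which the tool goes at most 41.7 mm and 7.16 degrees, less where a joint would pass 70% of its speed; a pose out of reach is approached as far as the arm can. A call with a gripper value outside its range is refused whole. "grip" is the opening, from 0 (shut) to 1 (fully open), set as the call begins (left out, the last holds). The fingers move at their own pace and stop on an object; the grip force is fixed at half the most. Time passes only in rows, so rows that do not move let the fingers close. It gives the time, the measured TCP pose, the force and the opening at its end, in the units of the state.
- monitor.read_state(): the state, without advancing time (a new reading comes with each control period).
- optics.camera(name): name is "side" or "top"; returns the picture (480x640x3 uint8, blue, green, red); there is no depth.
- optics.calibration(name): a dict with "camera_matrix" (3x3 intrinsics, pixels), "k1" (the pictures are not rectified: a ray, as slopes to the right and down, at radius r is drawn at 1 + k1 r^2 times it, then the intrinsics apply), "camera_from_world" (4x4, takes a point from world to camera coordinates). Camera axes: x right, y up, looking along -z (the intrinsics and any distortion apply to the point x, -y, -z); pixel columns grow to the right and rows downward; lengths in m; the calibration is good to about 2 mm. A picture is of the moment at which its call begins. calibration takes no time and is no camera call.
- robot.finish_job(): hands the job in, once; it reports no verdict.
The state is a dict: "time": time; "qpos": joint angles; "dq": joint speeds; "joint_efforts": joint torques, N m; "ee_pos": TCP position; "tool_rot": TCP orientation; "force": force on the tool from outside, world axes, zero at the start; "wrist_torque": the same for the moment, N m; "opening": finger opening in m.
Only numpy, scipy, OpenCV 4.12 (cv2) and the standard library are available. Lean on these libraries where they do the work, as an engineer would, in place of code of your own. Each camera call takes 0.05 s, during which the arm holds its last target. There are 200 camera calls.

## Working session

There is one attempt and no reset: what is moved stays moved. The work goes in short steps, Python scripts to look and compute and a tool call to move; the robot and the scene stay as the last step left them, time stands still between calls to the robot, and variables do not carry over. Pictures are saved under pics/ and viewed, about 8 in all and at most 12, crops included, and the job is handed in when it is done.

Besides the shell and the picture viewer there is one more tool, called after "Emit:" by a JSON object that holds its "op" and its "data". arm_command: Moves the arm, as the interface text tells. Its arguments: {"type":"object","properties":{"rows":{"type":"array"},"grip":{"type":"number"}},"required":["rows"]}

```bash
mkdir -p pics; cat > h.py <<'E'
import numpy as np, cv2
from plant import monitor, optics, robot
def ray(name,u,v):
    c=optics.calibration(name);K=np.array(c["camera_matrix"]);k=c["k1"];T=np.array(c["camera_from_world"])
    p=cv2.undistortPoints(np.array([[[u,v]]],float),K,np.array([k,0,0,0.]))[0,0]
    R=T[:3,:3];o=-R.T@T[:3,3];return o,R.T@np.array([p[0],-p[1],-1.])
def onz(name,u,v,z):
    o,d=ray(name,u,v);return o+d*(z-o[2])/d[2]
def proj(name,P):
    c=optics.calibration(name);K=np.array(c["camera_matrix"]);T=np.array(c["camera_from_world"])
    q=T[:3,:3]@np.array(P,float)+T[:3,3];x=np.array([q[0],-q[1]])/-q[2];x=x*(1+c["k1"]*(x@x));return K[:2,:2]@x+K[:2,2]
E
python3 - <<'E'
from h import *
for n in("top","side"):
    cv2.imwrite(f"pics/{n}0.png",optics.camera(n))
    c=optics.calibration(n);print(n,c["k1"],np.round(ray(n,320,240),3))
s=monitor.read_state();print(s["time"],s["ee_pos"],np.round(s["tool_rot"],3),s["force"],s["opening"])
E
```

```text
top -0.15560637379948444 [[ 0.416  0.107  1.318]
 [ 0.098 -0.02  -0.995]]
side -0.028562816999007444 [[ 0.465  0.872  0.723]
 [ 0.037 -0.788 -0.615]]
0.1 [0.17238949 0.57418273 0.23033019] [[-0.958  0.288 -0.001]
 [ 0.288  0.958 -0.002]
 [ 0.    -0.002 -1.   ]] [-0.82403834  0.06327711  0.32632672] 0.08549939372551103
```

View pics/top0.png

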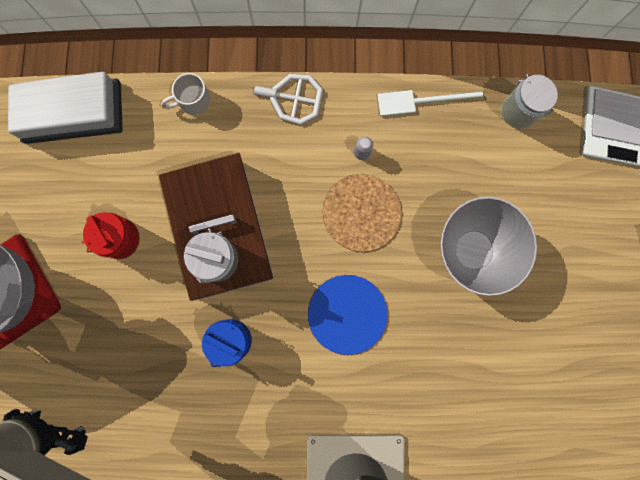

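View pics/side0.png

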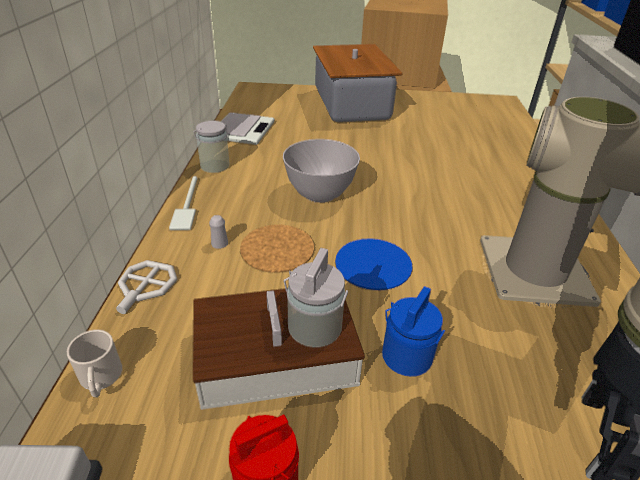

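The top view shows the lid with corners near (160,175), (240,154), (272,278) and (190,300). The lid bar runs (190,228)–(235,217), the clear canister is near (210,257) with its bar turned the other way, and the cork mat is near (362,213). The side view agrees: the mat is at (277,248), and the blue disc, blue canister and red canister are decoys.

```bash
python3 - <<'E'
from h import *
t=cv2.imread("pics/top0.png");s=cv2.imread("pics/side0.png")
a=cv2.resize(t[195:305,150:280],None,fx=4.5,fy=4.5,interpolation=cv2.INTER_CUBIC)[:,:]
b=cv2.resize(s[235:355,240:370],None,fx=4.5,fy=4.5,interpolation=cv2.INTER_CUBIC)
cv2.imwrite("pics/cropt.png",a);cv2.imwrite("pics/crops.png",b)
# cork mat
hsv=cv2.cvtColor(t,cv2.COLOR_BGR2HSV)
print("mat px hsv",hsv[213,362],"table",hsv[213,290],"lid",hsv[190,200])
m=((cv2.absdiff(hsv[...,0],np.uint8(hsv[205:225,350:370,0].mean()))<5)&(hsv[...,1]>110)).astype(np.uint8)
roi=np.zeros_like(m);roi[165:262,310:415]=1
m=cv2.morphologyEx(m*roi,cv2.MORPH_OPEN,np.ones((3,3)))
c=max(cv2.findContours(m,0,1)[0],key=cv2.contourArea);(u,v),r=cv2.minEnclosingCircle(c);print("mat",u,v,r,cv2.contourArea(c)/(np.pi*r*r),onz("top",u,v,.006),onz("top",u+r,v,.006)-onz("top",u-r,v,.006))
# lid
m=((t.max(2)<110)&(t[...,2]>t[...,0]*1.5)&(hsv[...,1]>120)).astype(np.uint8);roi[:]=0;roi[145:305,150:280]=1
m=m*roi;c=max(cv2.findContours(m,0,1)[0],key=cv2.contourArea);print(cv2.contourArea(c))
q=cv2.boxPoints(cv2.minAreaRect(c));P=np.array([onz("top",*p,.087) for p in q]);print(q,P.round(3),P.mean(0),np.linalg.norm(np.diff(P,axis=0),axis=1))
# bar of lid predicted
print(proj("top",P.mean(0)+[0,0,.034+.006]))
E
```

```text
mat px hsv [ 15 130 188] table [ 18 118 188] lid [ 10 181  62]Traceback (most recent call last):
  File "<stdin>", line 9, in <module>
cv2.error: OpenCV(4.12.0) :-1: error: (-5:Bad argument) in function 'absdiff'
> Overload resolution failed:
>  - src2 is not a numpy array, neither a scalar
>  - Expected Ptr<cv::UMat> for argument 'src2'
```

View pics/cropt.png

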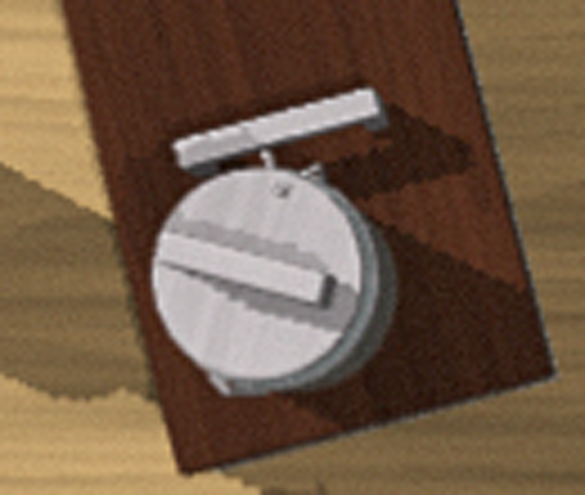

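View pics/crops.png

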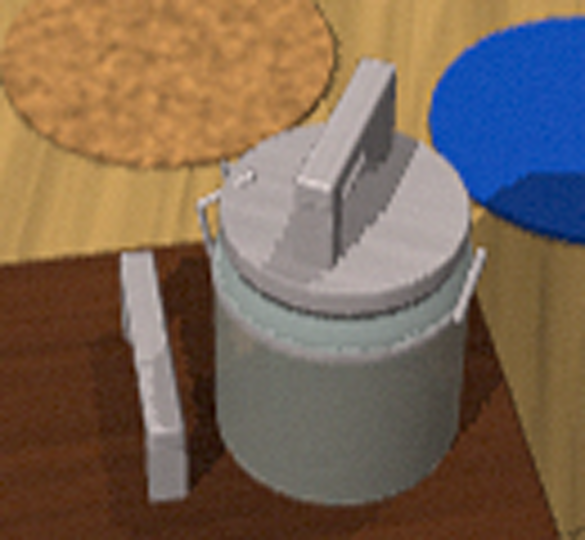

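The crops show the canister bar's top face running (163,248)–(326,288) in the top crop, and from (378,65) to (315,184) in the side crop. The lid bar's top runs (179,150)–(378,99) and (136,253)–(168,431). Next I triangulate them against the known heights.

```bash
python3 - <<'E'
from h import *
t=cv2.imread("pics/top0.png")
hsv=cv2.cvtColor(t,cv2.COLOR_BGR2HSV);roi=np.zeros(t.shape[:2],np.uint8)
h=hsv.astype(int);m=((h[...,0]<17)).astype(np.uint8)
roi[165:262,315:410]=1
m=cv2.morphologyEx(cv2.medianBlur(m*roi,5),cv2.MORPH_OPEN,np.ones((5,5)))
c=max(cv2.findContours(m,0,1)[0],key=cv2.contourArea);(u,v),r=cv2.minEnclosingCircle(c);print("mat",u,v,r,cv2.contourArea(c)/(np.pi*r*r),onz("top",u,v,.006),onz("top",u+r,v,.006)-onz("top",u-r,v,.006))
print("mat by eye",onz("top",362.5,213,.006), "side",onz("side",277,248,.006))
roi[:]=0;roi[145:305,150:280]=1
m=((t.max(2)<110)&(t[...,2]>t[...,0]*1.5)&(hsv[...,1]>140)).astype(np.uint8)*roi
c=max(cv2.findContours(cv2.medianBlur(m,3),0,1)[0],key=cv2.contourArea)
q=cv2.boxPoints(cv2.minAreaRect(c));P=np.array([onz("top",*p,.087) for p in q]);print("lid",q.round(),P.round(3),P.mean(0),np.linalg.norm(np.diff(P,axis=0),axis=1))
def tri(a,b):
    o1,d1=ray("top",(a[0]+.5)/4.5-.5+150,(a[1]+.5)/4.5-.5+195);o2,d2=ray("side",(b[0]+.5)/4.5-.5+240,(b[1]+.5)/4.5-.5+235)
    k=np.linalg.lstsq(np.c_[d1,-d2],o2-o1,rcond=None)[0];return (o1+d1*k[0]+o2+d2*k[1])/2,np.linalg.norm(o1+d1*k[0]-o2-d2*k[1])
T=lambda a,z:onz("top",(a[0]+.5)/4.5-.5+150,(a[1]+.5)/4.5-.5+195,z)
S=lambda b,z:onz("side",(b[0]+.5)/4.5-.5+240,(b[1]+.5)/4.5-.5+235,z)
for n,z,A,B in(("can",.239,((163,248),(326,288)),((315,184),(378,65))),("lidbar",.127,((179,150),(378,99)),((168,431),(136,253)))):
    for a,b in zip(A,B): print(n,[x if np.isscalar(x) else x.round(4) for x in tri(a,b)],"top@z",T(a,z).round(4),"side@z",S(b,z).round(4))
    for w in (np.array([T(a,z) for a in A]),np.array([S(b,z) for b in B])):
        d=w[1]-w[0];print("  mid",w.mean(0).round(4),"len",np.linalg.norm(d).round(4),"ang",np.degrees(np.arctan2(d[1],d[0])).round(1))
print("can lid disc centre", T((257,275),.205))
E
```

```text
mat 361.868408203125 212.4122772216797 39.544151306152344 0.9551902707775517 [ 0.60964259 -0.01433503  0.006     ] [ 0.001862   -0.18123276  0.        ]
mat by eye [ 0.60830191 -0.01577864  0.006     ] side [ 0.60929749 -0.0050005   0.006     ]
lid [[156. 174.]
 [239. 152.]
 [272. 278.]
 [190. 300.]] [[0.678 0.44  0.087]
 [0.727 0.26  0.087]
 [0.455 0.183 0.087]
 [0.407 0.358 0.087]] [0.56675609 0.31016064 0.087     ] [0.1862971  0.28215021 0.18145937]
can [array([0.5031, 0.337 , 0.2361]), np.float64(0.001591032817898502)] top@z [0.5021 0.3364 0.239 ] side@z [0.5037 0.3401 0.239 ]
can [array([0.4867, 0.2684, 0.2345]), np.float64(0.0005042659115246554)] top@z [0.4861 0.2677 0.239 ] side@z [0.4867 0.274  0.239 ]
  mid [0.4941 0.302  0.239 ] len 0.0705 ang -103.1
  mid [0.4952 0.307  0.239 ] len 0.0683 ang -104.4
lidbar [array([0.5555, 0.3545, 0.1247]), np.float64(0.0022176811300466635)] top@z [0.5564 0.3541 0.127 ] side@z [0.554  0.3565 0.127 ]
lidbar [array([0.5809, 0.2628, 0.124 ]), np.float64(0.00038926413590651917)] top@z [0.5807 0.2624 0.127 ] side@z [0.5801 0.2659 0.127 ]
  mid [0.5685 0.3082 0.127 ] len 0.0949 ang -75.1
  mid [0.5671 0.3112 0.127 ] len 0.0944 ang -73.9
can lid disc centre [0.49360845 0.30260422 0.205     ]
```

The two views agree within about 5 mm. Canister bar is at about (0.4945, 0.304, 0.233), lid bar at (0.568, 0.309, 0.121), and mat at (0.609, −0.014). The jaws need to be at −13.5° for the canister and about +15° for the lid. I'll raise and turn the tool first.

Emit:
{"op": "arm_command", "data": {"rows": [{"z":-10,"rz":0.12},{"z":-10,"rz":0.12},{"z":-10,"rz":0.12},{"z":-10,"rz":0.12},{"z":-10,"rz":0.12},{"z":-10,"rz":0.12},{"z":-10,"rz":0.12},{"z":-10,"rz":0.12},{"rz":0.12},{"rz":0.12},{"rz":0.12},{"rz":0.12}], "grip": 1}}

```text
invalid input
```

```bash
cat >> h.py <<'E'
def togo(P,yaw):
    s=monitor.read_state();R=np.array(s["tool_rot"]);p=np.array(s["ee_pos"])
    y=np.radians(yaw);ty=np.array([np.cos(y),np.sin(y),0]);tz=np.array([0,0,-1.]);Rt=np.c_[np.cross(ty,tz),ty,tz]
    print("t",s["time"],"p",p.round(4),"F",np.round(s["force"],1),"open",round(s["opening"],4),"q",np.round(s["qpos"],1))
    print("shift mm",(R.T@(np.array(P)-p)*1000).round(1),"rotvec",cv2.Rodrigues(R.T@Rt)[0].ravel().round(3))
E
python3 -c "
from h import *
togo([.4945,.304,.30],-13.5)"
```

```text
t 0.1 p [0.1724 0.5742 0.2303] F [-0.8  0.1  0.3] open 0.0855 q [68.4  7.5 85.3  0.  87.3 -4.9]
shift mm [-386.2 -166.2  -69.5] rotvec [-1.000e-03  1.000e-03  1.515e+00]
```

Refused, so perhaps every row needs all six numbers.

Emit:
{"op": "arm_command", "data": {"rows": [{"x":0,"y":0,"z":-10,"rx":0,"ry":0,"rz":0.12},{"x":0,"y":0,"z":-10,"rx":0,"ry":0,"rz":0.12},{"x":0,"y":0,"z":-10,"rx":0,"ry":0,"rz":0.12},{"x":0,"y":0,"z":-10,"rx":0,"ry":0,"rz":0.12},{"x":0,"y":0,"z":-10,"rx":0,"ry":0,"rz":0.12},{"x":0,"y":0,"z":-10,"rx":0,"ry":0,"rz":0.12},{"x":0,"y":0,"z":-10,"rx":0,"ry":0,"rz":0.12},{"x":0,"y":0,"z":0,"rx":0,"ry":0,"rz":0.12},{"x":0,"y":0,"z":0,"rx":0,"ry":0,"rz":0.12},{"x":0,"y":0,"z":0,"rx":0,"ry":0,"rz":0.12},{"x":0,"y":0,"z":0,"rx":0,"ry":0,"rz":0.12},{"x":0,"y":0,"z":0,"rx":0,"ry":0,"rz":0.12}], "grip": 1}}

```text
time: 1.1
ee_pos: [0.1712, 0.5711, 0.2957]
tool_rot: [[0.213, 0.977, -0.006], [0.977, -0.213, -0.015], [-0.016, -0.003, -1.0]]
force: [-0.1, -0.2, 0.3]
opening: 0.0857
```

```bash
python3 -c "
from h import *
togo([.4945,.304,.30],-13.5)"
```

```text
t 1.1 p [0.1712 0.5711 0.2957] F [-0.1 -0.2  0.3] open 0.0857 q [68.4  6.8 79.4  0.  94.8 80.7]
shift mm [-192.   372.8   -2.2] rotvec [-0.002  0.016  0.021]
```

Emit:
{"op": "arm_command", "data": {"rows": [{"x":-16,"y":31,"z":0,"rx":0,"ry":0.002,"rz":0.002},{"x":-16,"y":31,"z":0,"rx":0,"ry":0.002,"rz":0.002},{"x":-16,"y":31,"z":0,"rx":0,"ry":0.002,"rz":0.002},{"x":-16,"y":31,"z":0,"rx":0,"ry":0.002,"rz":0.002},{"x":-16,"y":31,"z":0,"rx":0,"ry":0.002,"rz":0.002},{"x":-16,"y":31,"z":0,"rx":0,"ry":0.002,"rz":0.002},{"x":-16,"y":31,"z":0,"rx":0,"ry":0.002,"rz":0.002},{"x":-16,"y":31,"z":0,"rx":0,"ry":0.002,"rz":0.002},{"x":-16,"y":31,"z":0,"rx":0,"ry":0,"rz":0},{"x":-16,"y":31,"z":0,"rx":0,"ry":0,"rz":0},{"x":-16,"y":31,"z":0,"rx":0,"ry":0,"rz":0},{"x":-16,"y":31,"z":0,"rx":0,"ry":0,"rz":0}], "grip": 1}}

```text
time: 2.1
ee_pos: [0.4932, 0.2884, 0.2882]
tool_rot: [[0.23, 0.973, -0.011], [0.973, -0.23, -0.005], [-0.007, -0.01, -1.0]]
force: [0.5, 1.1, 0.4]
opening: 0.0853
```

```bash
python3 -c "
from h import *
togo([.4945,.304,.265],-13.5)"
```

```text
t 2.1 p [0.4932 0.2884 0.2882] F [0.5 1.1 0.4] open 0.0853 q [25.2  2.7 84.4  0.  93.6 38.5]
shift mm [15.7 -2.1 23.1] rotvec [-0.01   0.007  0.003]
```

Emit:
{"op": "arm_command", "data": {"rows": [{"x":0,"y":0,"z":0,"rx":0,"ry":0,"rz":0},{"x":5,"y":0,"z":0,"rx":-0.005,"ry":0.003,"rz":0},{"x":5,"y":0,"z":0,"rx":-0.005,"ry":0.003,"rz":0},{"x":5,"y":0,"z":0,"rx":0,"ry":0,"rz":0},{"x":0,"y":0,"z":0,"rx":0,"ry":0,"rz":0},{"x":0,"y":0,"z":0,"rx":0,"ry":0,"rz":0}], "grip": 1}}

```text
time: 2.6
ee_pos: [0.4992, 0.3004, 0.2851]
tool_rot: [[0.236, 0.972, -0.002], [0.972, -0.236, -0.004], [-0.004, -0.001, -1.0]]
force: [-0.5, -0.2, -0.6]
opening: 0.0857
```

```bash
python3 -c "
from h import *
togo([.4945,.304,.214],-13.5)
a=optics.camera('top')[200:300,140:290];b=optics.camera('side')[170:350,230:430]
a=cv2.resize(a,(600,400));b=cv2.resize(b,(600,540))[:,:]
cv2.imwrite('pics/pre.png',cv2.resize(np.vstack([a,b]),None,fx=.63,fy=.63))"
```

```text
t 2.6 p [0.4992 0.3004 0.2851] F [-0.5 -0.2 -0.6] open 0.0857 q [26.1  4.1 83.3 -0.1 92.8 39.7]
shift mm [ 2.7 -5.4 71.1] rotvec [-0.001  0.004 -0.003]
```

View pics/pre.png

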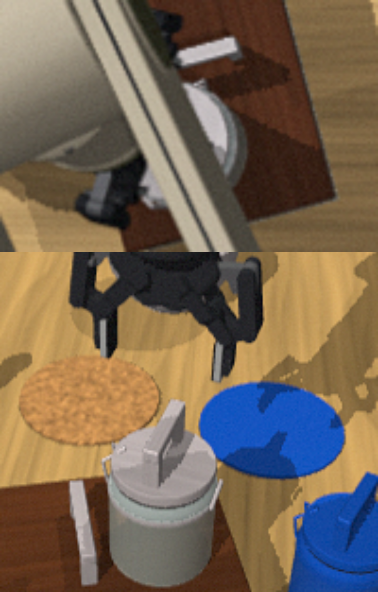

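The open jaws (side view) straddle the canister bar and are aligned across it, and the top view agrees. Descending.

Emit:
{"op": "arm_command", "data": {"rows": [{"x":1,"y":-2,"z":9,"rx":0,"ry":0,"rz":0},{"x":1,"y":-2,"z":9,"rx":0,"ry":0,"rz":0},{"x":1,"y":-2,"z":9,"rx":0,"ry":0,"rz":0},{"x":0,"y":0,"z":9,"rx":0,"ry":0,"rz":0},{"x":0,"y":0,"z":9,"rx":0,"ry":0,"rz":0},{"x":0,"y":0,"z":8,"rx":0,"ry":0,"rz":0},{"x":0,"y":0,"z":6,"rx":0,"ry":0,"rz":0},{"x":0,"y":0,"z":4,"rx":0,"ry":0,"rz":0},{"x":0,"y":0,"z":0,"rx":0,"ry":0,"rz":0},{"x":0,"y":0,"z":0,"rx":0,"ry":0,"rz":0}], "grip": 1}}

```text
time: 3.53
ee_pos: [0.4911, 0.3049, 0.213]
tool_rot: [[0.234, 0.972, -0.005], [0.972, -0.234, -0.005], [-0.007, -0.004, -1.0]]
force: [0.1, 0.0, -0.3]
opening: 0.0854
```

```bash
python3 -c "
from h import *
togo([.4945,.304,.214],-13.5)"
```

```text
t 3.5333 p [0.4911 0.3049 0.213 ] F [ 0.1  0.  -0.3] open 0.0854 q [26.8  5.  89.8 -0.1 85.6 40.4]
shift mm [-0.1  3.5 -1. ] rotvec [-0.004  0.007 -0.001]
```

Emit:
{"op": "arm_command", "data": {"rows": [{"x":0,"y":3,"z":0,"rx":-0.004,"ry":0.006,"rz":0},{"x":0,"y":0,"z":0,"rx":0,"ry":0,"rz":0}], "grip": 1}}

```text
time: 3.7
ee_pos: [0.4946, 0.3042, 0.2135]
tool_rot: [[0.234, 0.972, 0.001], [0.972, -0.234, 0.0], [0.0, 0.001, -1.0]]
force: [0.5, -0.2, 0.1]
opening: 0.0853
```

Emit:
{"op": "arm_command", "data": {"rows": [{"x":0,"y":0,"z":0,"rx":0,"ry":0,"rz":0},{"x":0,"y":0,"z":0,"rx":0,"ry":0,"rz":0},{"x":0,"y":0,"z":0,"rx":0,"ry":0,"rz":0},{"x":0,"y":0,"z":0,"rx":0,"ry":0,"rz":0},{"x":0,"y":0,"z":0,"rx":0,"ry":0,"rz":0},{"x":0,"y":0,"z":0,"rx":0,"ry":0,"rz":0},{"x":0,"y":0,"z":0,"rx":0,"ry":0,"rz":0},{"x":0,"y":0,"z":0,"rx":0,"ry":0,"rz":0},{"x":0,"y":0,"z":0,"rx":0,"ry":0,"rz":0},{"x":0,"y":0,"z":0,"rx":0,"ry":0,"rz":0}], "grip": 0}}

```text
time: 4.53
ee_pos: [0.496, 0.3045, 0.2161]
tool_rot: [[0.235, 0.972, 0.005], [0.972, -0.235, 0.002], [0.003, 0.005, -1.0]]
force: [0.7, -0.9, -0.5]
opening: 0.013
```

The opening holds at 13 mm, matching the 14 mm bar. Lifting.

Emit:
{"op": "arm_command", "data": {"rows": [{"x":0,"y":0,"z":-4,"rx":0,"ry":0,"rz":0},{"x":0,"y":0,"z":-6,"rx":0,"ry":0,"rz":0},{"x":0,"y":0,"z":-9,"rx":0,"ry":0,"rz":0},{"x":0,"y":0,"z":-10,"rx":0,"ry":0,"rz":0},{"x":0,"y":0,"z":-10,"rx":0,"ry":0,"rz":0},{"x":0,"y":0,"z":-10,"rx":0,"ry":0,"rz":0},{"x":0,"y":0,"z":-10,"rx":0,"ry":0,"rz":0},{"x":0,"y":0,"z":-10,"rx":0,"ry":0,"rz":0},{"x":0,"y":0,"z":-8,"rx":0,"ry":0,"rz":0},{"x":0,"y":0,"z":-5,"rx":0,"ry":0,"rz":0},{"x":0,"y":0,"z":0,"rx":0,"ry":0,"rz":0},{"x":0,"y":0,"z":0,"rx":0,"ry":0,"rz":0}]}}

```text
time: 5.53
ee_pos: [0.4944, 0.304, 0.3052]
tool_rot: [[0.234, 0.972, 0.001], [0.972, -0.234, 0.0], [0.0, 0.001, -1.0]]
force: [-0.3, 0.0, -5.6]
opening: 0.0128
```

```bash
python3 -c "
from h import *
togo([.609,-.014,.30],-13.5)"
```

```text
t 5.5333 p [0.4944 0.304  0.3052] F [-0.3  0.  -5.6] open 0.0128 q [26.5  3.3 82.1 -0.  94.6 40.1]
shift mm [-282.2  186.     5.3] rotvec [ 0.001 -0.    -0.001]
```

Force −5.6 N shows the canister's weight is held. Carrying it toward the mat.

Emit:
{"op": "arm_command", "data": {"rows": [{"x":-4,"y":3,"z":0,"rx":0,"ry":0,"rz":0},{"x":-8,"y":5,"z":0,"rx":0,"ry":0,"rz":0},{"x":-12,"y":8,"z":0,"rx":0,"ry":0,"rz":0},{"x":-14,"y":9,"z":0,"rx":0,"ry":0,"rz":0},{"x":-14,"y":9,"z":0,"rx":0,"ry":0,"rz":0},{"x":-14,"y":9,"z":0,"rx":0,"ry":0,"rz":0},{"x":-14,"y":9,"z":0,"rx":0,"ry":0,"rz":0},{"x":-14,"y":9,"z":0,"rx":0,"ry":0,"rz":0},{"x":-14,"y":9,"z":0,"rx":0,"ry":0,"rz":0},{"x":-14,"y":9,"z":0,"rx":0,"ry":0,"rz":0},{"x":-14,"y":9,"z":0,"rx":0,"ry":0,"rz":0},{"x":-14,"y":9,"z":0,"rx":0,"ry":0,"rz":0}]}}

```text
time: 6.53
ee_pos: [0.5527, 0.1218, 0.2955]
tool_rot: [[0.231, 0.973, -0.013], [0.973, -0.232, -0.005], [-0.008, -0.012, -1.0]]
force: [-0.5, -0.4, -6.1]
opening: 0.0128
```

```bash
python3 -c "
from h import *
togo([.609,-.014,.30],-13.5)"
```

```text
t 6.5333 p [0.5527 0.1218 0.2955] F [-0.5 -0.4 -6.1] open 0.0128 q [ 7.4  2.  84.4 -0.2 94.4 20.7]
shift mm [-119.1   86.1   -4.5] rotvec [-0.012  0.008  0.002]
```

Emit:
{"op": "arm_command", "data": {"rows": [{"x":-13,"y":9,"z":0,"rx":-0.003,"ry":0.002,"rz":0},{"x":-13,"y":9,"z":0,"rx":-0.003,"ry":0.002,"rz":0},{"x":-13,"y":9,"z":0,"rx":-0.003,"ry":0.002,"rz":0},{"x":-13,"y":9,"z":0,"rx":-0.003,"ry":0.002,"rz":0},{"x":-13,"y":9,"z":0,"rx":0,"ry":0,"rz":0},{"x":-12,"y":9,"z":0,"rx":0,"ry":0,"rz":0},{"x":-12,"y":9,"z":0,"rx":0,"ry":0,"rz":0},{"x":-10,"y":8,"z":0,"rx":0,"ry":0,"rz":0},{"x":-8,"y":6,"z":0,"rx":0,"ry":0,"rz":0},{"x":-5,"y":3,"z":0,"rx":0,"ry":0,"rz":0},{"x":0,"y":0,"z":0,"rx":0,"ry":0,"rz":0},{"x":0,"y":0,"z":0,"rx":0,"ry":0,"rz":0}]}}

```text
time: 7.53
ee_pos: [0.6025, -0.0263, 0.2854]
tool_rot: [[0.241, 0.971, -0.015], [0.971, -0.241, -0.003], [-0.007, -0.014, -1.0]]
force: [-0.1, 0.2, -5.4]
opening: 0.0129
```

```bash
python3 -c "
from h import *
togo([.609,-.013,.1351],-13.5)
cv2.imwrite('pics/carry.png',optics.camera('side')[100:340,130:450])"
```

```text
t 7.5333 p [ 0.6025 -0.0263  0.2854] F [-0.1  0.2 -5.4] open 0.0129 q [-7.2  7.9 79.3 -0.3 93.7  6.7]
shift mm [ 15.6   5.2 150.1] rotvec [-0.014  0.007 -0.007]
```

View pics/carry.png

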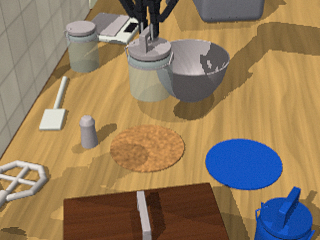

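The canister hangs upright and level in the jaws (crop about (150,65)) above the mat at crop (147,148). Correcting sideways and descending.

Emit:
{"op": "arm_command", "data": {"rows": [{"x":3,"y":1,"z":6,"rx":-0.004,"ry":0.002,"rz":0},{"x":3,"y":1,"z":10,"rx":-0.004,"ry":0.002,"rz":0},{"x":3,"y":1,"z":14,"rx":-0.004,"ry":0.002,"rz":0},{"x":3,"y":1,"z":14,"rx":-0.002,"ry":0.001,"rz":0},{"x":3,"y":1,"z":14,"rx":0,"ry":0,"rz":0},{"x":0,"y":0,"z":14,"rx":0,"ry":0,"rz":0},{"x":0,"y":0,"z":14,"rx":0,"ry":0,"rz":0},{"x":0,"y":0,"z":14,"rx":0,"ry":0,"rz":0},{"x":0,"y":0,"z":11,"rx":0,"ry":0,"rz":0},{"x":0,"y":0,"z":8,"rx":0,"ry":0,"rz":0},{"x":0,"y":0,"z":5,"rx":0,"ry":0,"rz":0},{"x":0,"y":0,"z":0,"rx":0,"ry":0,"rz":0}]}}

```text
time: 8.58
ee_pos: [0.609, -0.0006, 0.1488]
tool_rot: [[0.229, 0.973, 0.002], [0.973, -0.229, 0.004], [0.004, 0.001, -1.0]]
force: [0.4, -0.6, -6.0]
opening: 0.0129
```

```bash
python3 -c "
from h import *
togo([.609,-.013,.1351],-13.5)"
```

```text
t 8.5833 p [ 6.090e-01 -6.000e-04  1.488e-01] F [ 0.4 -0.6 -6. ] open 0.0129 q [-5.  11.7 89.3  0.2 78.9  8.2]
shift mm [-12.1   2.8  13.7] rotvec [ 0.001 -0.004  0.004]
```

Emit:
{"op": "arm_command", "data": {"rows": [{"x":-5,"y":1,"z":2,"rx":0,"ry":0,"rz":0},{"x":-5,"y":1,"z":2,"rx":0,"ry":0,"rz":0},{"x":0,"y":0,"z":2,"rx":0,"ry":0,"rz":0},{"x":0,"y":0,"z":2,"rx":0,"ry":0,"rz":0},{"x":0,"y":0,"z":0,"rx":0,"ry":0,"rz":0}]}}

```text
time: 9.0
ee_pos: [0.6104, -0.0124, 0.1428]
tool_rot: [[0.23, 0.973, 0.006], [0.973, -0.23, 0.003], [0.005, 0.006, -1.0]]
force: [0.1, 0.2, -6.2]
opening: 0.0124
```

```bash
python3 -c "
from h import *
togo([.609,-.013,.1351],-13.5)"
```

```text
t 9.0 p [ 0.6104 -0.0124  0.1428] F [ 0.1  0.2 -6.2] open 0.0124 q [-6.1 11.9 89.7  0.2 78.1  7.1]
shift mm [-1.  -1.2  7.7] rotvec [ 0.006 -0.005  0.004]
```

Emit:
{"op": "arm_command", "data": {"rows": [{"x":0,"y":0,"z":2,"rx":0.003,"ry":-0.002,"rz":0},{"x":0,"y":0,"z":2,"rx":0.003,"ry":-0.002,"rz":0},{"x":0,"y":0,"z":1.5,"rx":0,"ry":0,"rz":0},{"x":0,"y":0,"z":0,"rx":0,"ry":0,"rz":0}]}}

```text
time: 9.33
ee_pos: [0.6114, -0.0127, 0.1383]
tool_rot: [[0.23, 0.973, 0.002], [0.973, -0.23, 0.0], [0.001, 0.002, -1.0]]
force: [0.3, 0.2, -5.8]
opening: 0.0129
```

Emit:
{"op": "arm_command", "data": {"rows": [{"x":0,"y":0,"z":1.5,"rx":0,"ry":0,"rz":0},{"x":0,"y":0,"z":0,"rx":0,"ry":0,"rz":0}]}}

```text
time: 9.5
ee_pos: [0.6114, -0.0125, 0.1365]
tool_rot: [[0.23, 0.973, 0.001], [0.973, -0.23, 0.0], [0.001, 0.001, -1.0]]
force: [-1.0, -0.1, -6.1]
opening: 0.0126
```

Emit:
{"op": "arm_command", "data": {"rows": [{"x":0,"y":0,"z":1.5,"rx":0,"ry":0,"rz":0},{"x":0,"y":0,"z":0,"rx":0,"ry":0,"rz":0}]}}

```text
time: 9.67
ee_pos: [0.6118, -0.0125, 0.1354]
tool_rot: [[0.23, 0.973, 0.002], [0.973, -0.23, 0.0], [0.001, 0.002, -1.0]]
force: [0.0, -0.4, -5.4]
opening: 0.0126
```

Emit:
{"op": "arm_command", "data": {"rows": [{"x":0,"y":0,"z":1.5,"rx":0,"ry":0,"rz":0},{"x":0,"y":0,"z":0,"rx":0,"ry":0,"rz":0}]}}

```text
time: 9.83
ee_pos: [0.6126, -0.0127, 0.1357]
tool_rot: [[0.23, 0.973, 0.005], [0.973, -0.23, -0.0], [0.001, 0.004, -1.0]]
force: [0.9, 0.6, -5.5]
opening: 0.0128
```

Emit:
{"op": "arm_command", "data": {"rows": [{"x":0,"y":-2,"z":2,"rx":0.004,"ry":0,"rz":0},{"x":0,"y":0,"z":0,"rx":0,"ry":0,"rz":0}]}}

```text
time: 10.0
ee_pos: [0.6121, -0.0127, 0.1354]
tool_rot: [[0.23, 0.973, 0.005], [0.973, -0.23, -0.0], [0.001, 0.004, -1.0]]
force: [-0.8, 0.0, -6.0]
opening: 0.0131
```

Emit:
{"op": "arm_command", "data": {"rows": [{"x":0,"y":0,"z":2,"rx":0,"ry":0,"rz":0},{"x":0,"y":0,"z":0,"rx":0,"ry":0,"rz":0}]}}

```text
time: 10.17
ee_pos: [0.613, -0.013, 0.1356]
tool_rot: [[0.23, 0.973, 0.007], [0.973, -0.23, -0.001], [0.001, 0.007, -1.0]]
force: [-0.2, 0.0, -6.2]
opening: 0.013
```

The height has stuck at 0.1355, the expected standing height, but the force still shows the full weight. I'll check with one slightly bigger push, without the relaxing row.

Emit:
{"op": "arm_command", "data": {"rows": [{"x":0,"y":-2,"z":3,"rx":0.006,"ry":0,"rz":0},{"x":0,"y":0,"z":3,"rx":0,"ry":0,"rz":0}]}}

```text
time: 10.33
ee_pos: [0.6147, -0.0135, 0.1354]
tool_rot: [[0.23, 0.973, 0.01], [0.973, -0.23, -0.001], [0.001, 0.01, -1.0]]
force: [-10.5, 0.8, 23.2]
opening: 0.0129
```

```bash
python3 -c "
from h import *
togo([.609,-.013,.1351],-13.5)
cv2.imwrite('pics/set.png',cv2.resize(optics.camera('side')[130:290,200:360],None,fx=4,fy=4)[:600])"
```

```text
t 10.3333 p [ 0.6147 -0.0135  0.1354] F [-10.5   0.8  23.2] open 0.0129 q [-6.  12.7 89.6 -0.  77.1  7.3]
shift mm [-0.8 -5.6  0.2] rotvec [ 0.01  -0.001  0.003]
```

View pics/set.png

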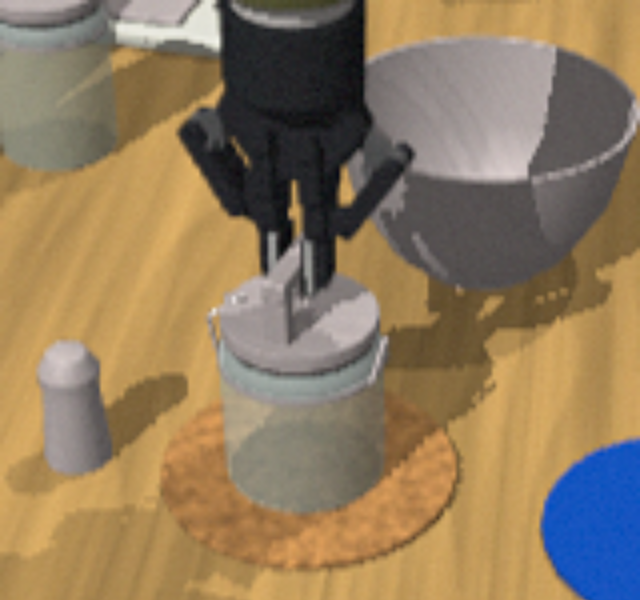

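The canister stands on the mat, well centred (foot about (305,470), mat about (310,478) in the crop), and contact is confirmed at +23 N. I'll relax, then open.

Emit:
{"op": "arm_command", "data": {"rows": [{"x":0,"y":0,"z":0,"rx":0,"ry":0,"rz":0},{"x":0,"y":-2,"z":0,"rx":0.005,"ry":0,"rz":0},{"x":0,"y":0,"z":0,"rx":0,"ry":0,"rz":0}]}}

```text
time: 10.63
ee_pos: [0.6122, -0.0126, 0.1352]
tool_rot: [[0.23, 0.973, 0.004], [0.973, -0.23, 0.001], [0.002, 0.004, -1.0]]
force: [-4.3, -0.6, 4.6]
opening: 0.013
```

Emit:
{"op": "arm_command", "data": {"rows": [{"x":0,"y":0,"z":0,"rx":0,"ry":0,"rz":0},{"x":0,"y":0,"z":0,"rx":0,"ry":0,"rz":0},{"x":0,"y":0,"z":0,"rx":0,"ry":0,"rz":0},{"x":0,"y":0,"z":0,"rx":0,"ry":0,"rz":0},{"x":0,"y":0,"z":0,"rx":0,"ry":0,"rz":0},{"x":0,"y":0,"z":0,"rx":0,"ry":0,"rz":0},{"x":0,"y":0,"z":0,"rx":0,"ry":0,"rz":0},{"x":0,"y":0,"z":0,"rx":0,"ry":0,"rz":0}], "grip": 1}}

```text
time: 11.3
ee_pos: [0.6131, -0.0125, 0.1355]
tool_rot: [[0.23, 0.973, 0.006], [0.973, -0.23, 0.001], [0.002, 0.006, -1.0]]
force: [-0.1, -0.3, 0.3]
opening: 0.0851
```

Released cleanly. Rising straight up, slowly at first.

Emit:
{"op": "arm_command", "data": {"rows": [{"x":0,"y":0,"z":-4,"rx":0,"ry":0,"rz":0},{"x":0,"y":0,"z":-8,"rx":0,"ry":0,"rz":0},{"x":0,"y":0,"z":-14,"rx":0,"ry":0,"rz":0},{"x":0,"y":0,"z":-14,"rx":0,"ry":0,"rz":0},{"x":0,"y":0,"z":-14,"rx":0,"ry":0,"rz":0},{"x":0,"y":0,"z":-14,"rx":0,"ry":0,"rz":0},{"x":0,"y":0,"z":-14,"rx":0,"ry":0,"rz":0},{"x":0,"y":0,"z":-8,"rx":0,"ry":0,"rz":0},{"x":0,"y":0,"z":0,"rx":0,"ry":0,"rz":0}]}}

```text
time: 12.05
ee_pos: [0.6122, -0.0125, 0.2339]
tool_rot: [[0.23, 0.973, 0.007], [0.973, -0.23, 0.001], [0.002, 0.006, -1.0]]
force: [0.7, -0.7, 0.6]
opening: 0.0857
```

```bash
python3 -c "
from h import *
togo([.5675,.3095,.20],15.2)"
```

```text
t 12.05 p [ 0.6122 -0.0125  0.2339] F [ 0.7 -0.7  0.6] open 0.0857 q [-6.   8.9 83.4  0.1 87.3  7.3]
shift mm [ 303.  -117.8   33.8] rotvec [ 0.007 -0.001 -0.497]
```

Emit:
{"op": "arm_command", "data": {"rows": [{"x":24,"y":-9,"z":0,"rx":0,"ry":0,"rz":0},{"x":24,"y":-9,"z":0,"rx":0,"ry":0,"rz":0},{"x":24,"y":-9,"z":0,"rx":0,"ry":0,"rz":0},{"x":24,"y":-9,"z":0,"rx":0,"ry":0,"rz":0},{"x":24,"y":-9,"z":0,"rx":0,"ry":0,"rz":0},{"x":24,"y":-9,"z":0,"rx":0,"ry":0,"rz":0},{"x":24,"y":-9,"z":0,"rx":0,"ry":0,"rz":0},{"x":24,"y":-9,"z":0,"rx":0,"ry":0,"rz":0},{"x":24,"y":-9,"z":0,"rx":0,"ry":0,"rz":0},{"x":24,"y":-9,"z":0,"rx":0,"ry":0,"rz":0},{"x":24,"y":-9,"z":0,"rx":0,"ry":0,"rz":0},{"x":24,"y":-9,"z":0,"rx":0,"ry":0,"rz":0}]}}

```text
time: 13.05
ee_pos: [0.5718, 0.2991, 0.2284]
tool_rot: [[0.239, 0.971, 0.004], [0.971, -0.239, -0.003], [-0.002, 0.004, -1.0]]
force: [1.3, 0.3, 0.6]
opening: 0.0858
```

Emit:
{"op": "arm_command", "data": {"rows": [{"x":0,"y":0,"z":0,"rx":0,"ry":0,"rz":-0.1},{"x":0,"y":0,"z":0,"rx":0,"ry":0,"rz":-0.1},{"x":0,"y":0,"z":0,"rx":0,"ry":0,"rz":-0.1},{"x":0,"y":0,"z":0,"rx":0,"ry":0,"rz":-0.1},{"x":0,"y":0,"z":0,"rx":0,"ry":0,"rz":-0.1},{"x":0,"y":0,"z":0,"rx":0,"ry":0,"rz":0},{"x":0,"y":0,"z":0,"rx":0,"ry":0,"rz":0}]}}

```text
time: 13.63
ee_pos: [0.567, 0.3067, 0.2222]
tool_rot: [[-0.282, 0.959, -0.004], [0.959, 0.282, -0.004], [-0.003, -0.005, -1.0]]
force: [-1.0, 0.1, 0.4]
opening: 0.0853
```

```bash
python3 -c "
from h import *
togo([.5675,.3095,.16],15.2)"
```

```text
t 13.6333 p [0.567  0.3067 0.2222] F [-1.   0.1  0.4] open 0.0853 q [23.9 14.9 77.8 -0.1 87.6  7.5]
shift mm [ 2.8  1.6 62.2] rotvec [-0.005  0.003  0.021]
```

Emit:
{"op": "arm_command", "data": {"rows": [{"x":1,"y":1,"z":8,"rx":-0.002,"ry":0.001,"rz":0.01},{"x":1,"y":1,"z":8,"rx":-0.002,"ry":0.001,"rz":0.01},{"x":1,"y":0,"z":8,"rx":0,"ry":0,"rz":0},{"x":0,"y":0,"z":8,"rx":0,"ry":0,"rz":0},{"x":0,"y":0,"z":6,"rx":0,"ry":0,"rz":0},{"x":0,"y":0,"z":0,"rx":0,"ry":0,"rz":0}]}}

```text
time: 14.13
ee_pos: [0.5675, 0.3096, 0.1781]
tool_rot: [[-0.25, 0.968, -0.002], [0.968, 0.25, -0.002], [-0.001, -0.003, -1.0]]
force: [-0.0, 0.0, -0.1]
opening: 0.0852
```

```bash
python3 -c "
from h import *
togo([.5675,.3095,.102],15.2)
im=optics.camera('side');cv2.imwrite('pics/s2.png',im)
print(proj('side',[.5675,.3095,.127]))
cv2.imwrite('pics/lid2.png',cv2.resize(im[200:410,180:380],None,fx=2.8,fy=2.8))"
```

```text
t 14.1333 p [0.5675 0.3096 0.1781] F [-0.   0.  -0.1] open 0.0852 q [24.1 16.4 80.7 -0.  83.1  9.6]
shift mm [-0.   0.2 76.1] rotvec [-0.003  0.001 -0.013]
[273.14133603 308.99093099]
```

View pics/lid2.png

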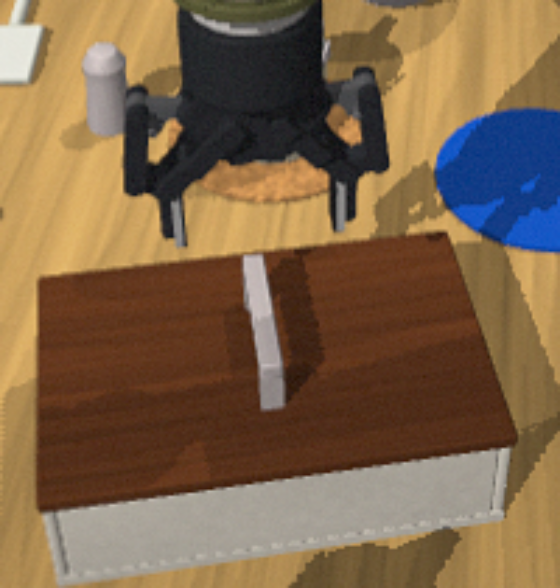

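The lid is unmoved: its bar centre is at crop (262,310), side pixel (273.6,310.7), against the predicted (273.1,309). The jaws straddle it. Descending.

Emit:
{"op": "arm_command", "data": {"rows": [{"x":0,"y":0,"z":8,"rx":0,"ry":0,"rz":-0.006},{"x":0,"y":0,"z":8,"rx":0,"ry":0,"rz":-0.006},{"x":0,"y":0,"z":9,"rx":0,"ry":0,"rz":0},{"x":0,"y":0,"z":9,"rx":0,"ry":0,"rz":0},{"x":0,"y":0,"z":9,"rx":0,"ry":0,"rz":0},{"x":0,"y":0,"z":9,"rx":0,"ry":0,"rz":0},{"x":0,"y":0,"z":7,"rx":0,"ry":0,"rz":0},{"x":0,"y":0,"z":5,"rx":0,"ry":0,"rz":0},{"x":0,"y":0,"z":0,"rx":0,"ry":0,"rz":0},{"x":0,"y":0,"z":0,"rx":0,"ry":0,"rz":0}]}}

```text
time: 15.02
ee_pos: [0.5671, 0.3093, 0.1071]
tool_rot: [[-0.263, 0.965, -0.003], [0.965, 0.263, -0.002], [-0.001, -0.003, -1.0]]
force: [0.4, 0.5, 0.5]
opening: 0.0853
```

```bash
python3 -c "
from h import *
togo([.5675,.3095,.102],15.2)"
```

```text
t 15.0167 p [0.5671 0.3093 0.1071] F [0.4 0.5 0.5] open 0.0853 q [24.1 19.5 84.5 -0.  76.2  8.9]
shift mm [0.1 0.4 5.1] rotvec [-0.003  0.001  0.   ]
```

Emit:
{"op": "arm_command", "data": {"rows": [{"x":0,"y":0,"z":4,"rx":-0.002,"ry":0.001,"rz":0},{"x":0,"y":0,"z":1,"rx":0,"ry":0,"rz":0},{"x":0,"y":0,"z":0,"rx":0,"ry":0,"rz":0}]}}

```text
time: 15.27
ee_pos: [0.5677, 0.3096, 0.1026]
tool_rot: [[-0.263, 0.965, 0.0], [0.965, 0.263, 0.0], [-0.0, 0.0, -1.0]]
force: [-0.2, -0.2, 0.5]
opening: 0.0849
```

Emit:
{"op": "arm_command", "data": {"rows": [{"x":0,"y":0,"z":0,"rx":0,"ry":0,"rz":0},{"x":0,"y":0,"z":0,"rx":0,"ry":0,"rz":0},{"x":0,"y":0,"z":0,"rx":0,"ry":0,"rz":0},{"x":0,"y":0,"z":0,"rx":0,"ry":0,"rz":0},{"x":0,"y":0,"z":0,"rx":0,"ry":0,"rz":0},{"x":0,"y":0,"z":0,"rx":0,"ry":0,"rz":0},{"x":0,"y":0,"z":0,"rx":0,"ry":0,"rz":0},{"x":0,"y":0,"z":0,"rx":0,"ry":0,"rz":0},{"x":0,"y":0,"z":0,"rx":0,"ry":0,"rz":0},{"x":0,"y":0,"z":0,"rx":0,"ry":0,"rz":0}], "grip": 0}}

```text
time: 16.1
ee_pos: [0.5688, 0.31, 0.1047]
tool_rot: [[-0.263, 0.965, 0.003], [0.965, 0.263, 0.001], [0.0, 0.003, -1.0]]
force: [-0.3, 0.3, 0.8]
opening: 0.0129
```

Gripped at 12.9 mm. Lifting about 100 mm straight up.

Emit:
{"op": "arm_command", "data": {"rows": [{"x":0,"y":0,"z":-4,"rx":0,"ry":0,"rz":0},{"x":0,"y":0,"z":-6,"rx":0,"ry":0,"rz":0},{"x":0,"y":0,"z":-9,"rx":0,"ry":0,"rz":0},{"x":0,"y":0,"z":-11,"rx":0,"ry":0,"rz":0},{"x":0,"y":0,"z":-11,"rx":0,"ry":0,"rz":0},{"x":0,"y":0,"z":-11,"rx":0,"ry":0,"rz":0},{"x":0,"y":0,"z":-11,"rx":0,"ry":0,"rz":0},{"x":0,"y":0,"z":-11,"rx":0,"ry":0,"rz":0},{"x":0,"y":0,"z":-10,"rx":0,"ry":0,"rz":0},{"x":0,"y":0,"z":-8,"rx":0,"ry":0,"rz":0},{"x":0,"y":0,"z":-5,"rx":0,"ry":0,"rz":0},{"x":0,"y":0,"z":0,"rx":0,"ry":0,"rz":0}]}}

```text
time: 17.1
ee_pos: [0.5679, 0.3097, 0.2124]
tool_rot: [[-0.263, 0.965, 0.002], [0.965, 0.263, 0.001], [0.0, 0.002, -1.0]]
force: [0.5, 0.0, -3.6]
opening: 0.0128
```

Emit:
{"op": "arm_command", "data": {"rows": [{"x":0,"y":0,"z":0,"rx":0,"ry":0,"rz":0},{"x":0,"y":0,"z":0,"rx":0,"ry":0,"rz":0},{"x":0,"y":0,"z":0,"rx":0,"ry":0,"rz":0},{"x":0,"y":0,"z":0,"rx":0,"ry":0,"rz":0},{"x":0,"y":0,"z":0,"rx":0,"ry":0,"rz":0},{"x":0,"y":0,"z":0,"rx":0,"ry":0,"rz":0}]}}

```text
time: 17.6
ee_pos: [0.5667, 0.3091, 0.2094]
tool_rot: [[-0.263, 0.965, -0.002], [0.965, 0.263, -0.001], [-0.0, -0.002, -1.0]]
force: [1.3, -0.7, -4.8]
opening: 0.0127
```

```bash
python3 -c "
from h import *
togo([.5675,.3095,.202],15.2)
im=optics.camera('side');cv2.imwrite('pics/fin.png',im[90:430,80:480])"
```

```text
t 17.6 p [0.5667 0.3091 0.2094] F [ 1.3 -0.7 -4.8] open 0.0127 q [24.1 15.2 78.8 -0.  86.1  8.8]
shift mm [0.2 0.9 7.4] rotvec [-0.002  0.     0.   ]
```

View pics/fin.png

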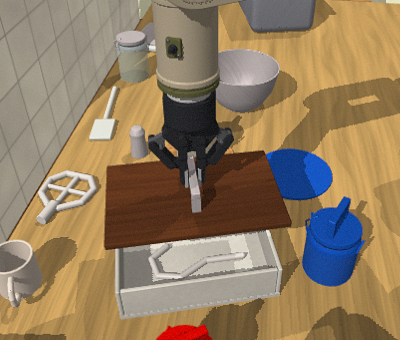

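The lid hangs level about 105 mm over the open box, with the attachments visible inside. The canister is hidden behind the arm here, so I'll check it from the top.

```bash
python3 -c "
from h import *
im=optics.camera('top');cv2.imwrite('pics/fintop.png',im[120:320,140:440])
print(proj('top',[.612,-.0125,.152]),proj('top',[.609,-.014,.006]));s=monitor.read_state();print(s['ee_pos'],s['dq'],s['force'])"
```

```text
[367.56318987 200.8453573 ] [361.72260734 212.68939356]
[0.56667698 0.30913942 0.20947434] [-0.04418274 -0.25948173 -0.21595289 -0.05027619  0.15008128  0.0087948 ] [-0.16955494 -0.27394663 -4.14869421]
```

View pics/fintop.png

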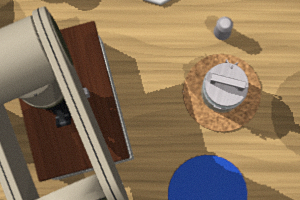

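The canister stands upright on the cork mat. Its bar is near crop (229,82), pixel (369,202), against the predicted (367.6,200.8). The shaker is in place and the lid is held still. Handing in.

```bash
python3 -c "
from plant import robot
print(robot.finish_job())"
```

```text
the job is handed in; nothing more can be done
None
```

The job is handed in at about 18 s of the 58 s allowed. The canister is on the cork mat, released, and the arm is holding the lid above the box.

- **Canister:** I lifted it by its handle, carried it level and set it down slowly on the mat. In the last top view it stands upright on the mat, its handle within about 2 pixels of where I expected it. That puts it roughly 3 mm from the mat's centre.
- **Lid:** I lifted it by its bar straight up about 105 mm, and it was over the box when I handed in. The last readings showed under 1° of tilt, no noticeable motion, a grip opening of 12.7 mm and 4–5 N of lid weight. The side view shows it clear of the box.
- **Other objects:** the shaker, blue disc and blue canister look untouched in the last pictures. I judged this by eye rather than measuring it.

**Disagreements during the run:**
- While setting the canister down, small downward steps stopped changing the height, but the force still read the full weight. One firmer push gave about 23 N, which confirmed it was standing on the mat, and I relaxed the push before letting go.
- My first move call was refused because each row needed all six numbers.
- The two cameras disagreed by up to about 5 mm for the canister's bar and about 10 mm for the mat's centre. For the mat I used the value close to the top view.

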